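# Hang the dip basket to drain, then open the push-and-turn cleaner bottle

### The job

Get the degreasing corner ready: lift the wire dip basket with its bushing by the bail and hang it by the bail on the twin hook of the drip stand, letting it hang freely. Then open the cleaner bottle: press its safety cap down, twist it counter-clockwise (seen from above) while pressed until it comes free, and lift it straight off. Finish while still holding the cap level, a few centimetres clear above the bottle; leave the other things on the table where they are.

Things in the scene. Friction and masses are not known exactly. Their poses are not given: they have to be found in the camera images.
- dip_basket: Open wire basket, 66 (x) x 100 (y) x 42 mm high, about 0.2 kg, standing loose on the table. Origin: centre of its underside, z up. A stiff steel bail (9 mm round bar, fixed to the basket) stands over it in its y-z plane: legs at y = +-48 mm, top bar along y, straight from y = -40 to +40 mm, its axis 115 mm above the underside.
- bail_grip (a point): Middle of the bail's top bar, on its axis, 115 mm above the basket's underside. Here a black sleeve, 14 mm in diameter and 34 mm long (along the basket's y), is the place to grip, fingers closing along the basket's x. Axes as the basket's.
- spare_bushing: Small bushing, 21 mm diameter x 27 mm, standing loose inside the basket; it has to stay in it. Origin: centre of its underside.
- drip_stand: Steel stand fixed to the table, foot 100 x 120 x 12 mm; post 14 mm thick, 190 mm high, at its origin (table height). From its top two parallel 8 mm prongs reach 100 mm along the stand's -x at y = +-28 mm, 172 mm above the table; each dips into a V notch 75 mm from the post (bar axis 150 mm up there) and ends in an upturned tip 184 mm up.
- hook_seat (a point): Midway between the two notches, where the hung bail's top bar rests: 75 mm from the post along the stand's -x, 160 mm above the table. Axes as the stand's. The bar lies along the stand's y across both prongs, one on either side of the sleeve; the 48 mm gap between them is free for the fingers. Come in from the stand's -x side with the bar above the tips and the basket below the prongs.
- cleaner_bottle: White plastic bottle fixed in a dark round socket (108 mm diameter) on the table; it does not turn or move. Body 72 mm in diameter, shoulder narrowing from 78 to 98 mm above the table, neck flange 49 mm in diameter with its top at 104 mm. Origin: on its axis, at table height, z up.
- bottle_mouth (a point): Centre of the bottle's mouth on its axis, 117 mm above the table; axes as the bottle's. Under the cap the neck has ledges that hold the cap's two inner lugs, and a spring that pushes the cap up (4 N when locked, 10 N fully down).
- safety_cap: Grey ribbed round cap, 52 mm in diameter, 30 mm high, 0.04 kg. Origin: centre of its lower edge, 109 mm above the table while locked; z up; x then within 5 degrees of the bottle's. To open: push down 3.5 to 5 mm (5 is the hard stop), turn counter-clockwise seen from above 52 to 78 degrees (aim at 65, a solid stop follows) while kept down, lift straight up. Unpressed or clockwise it is blocked.
- funnel: Small white funnel, 63 mm across and 52 mm high, mouth down. A bystander, to be left alone; origin at the centre of its underside.
- die_cup: Short black steel die, 28 mm across, 27 mm high, upright. A bystander, to be left alone; origin at the centre of its underside.
- lock_ring: Black lock ring, 33 mm across, 12 mm high. A bystander, to be left alone; origin at the centre of its underside.
- tape_roll: Black tape roll, 62 mm across, 19 mm high. A bystander, to be left alone; origin at the centre of its underside.

How it is judged:
By the outcome, as a careful person would: the job done as asked, in the order asked, and still so for the second after the job is handed in, while the arm keeps its last pose, push and grip.
It also fails if it takes over 58 s, if anything falls off the work surface, if the arm or the gripper's body presses on something with over 40 N, if the wrist force passes 120 N, or if a joint passes its speed limit or range.

### The arm

A 7-joint arm with a two-finger parallel gripper is mounted at the origin on a cart in front of the work surface, level with it; the furniture and walls round the work are solid. World frame = base frame: x ahead of the robot, y to its left, z up, the work surface at z = 0. Lengths are in m, angles in degrees, forces in N, time in s.
With the tool pointing down it reaches from about 0.35 to 0.775 m from the base axis. Payload 3.1 kg.
Tool frame: the origin (TCP) lies at the very end of the fingers, on their centre line; the grasp point (between the pads) lies robot.pinch_z behind it (robot.pinch_z is the distance from the TCP to the grasp point, in m); z points along the fingers, y is the line along which they close (so a half turn about z gives the same grasp; the last joint's range is limited). The gripper opens to 85 mm and grips with 20 to 120 N. Pads are 22 mm wide; open, the fingers measure 114 mm over their backs; the gripper's body (76 mm by 85 mm) begins 54 mm behind the grasp point. The pads swing forward as they close: fully open they stand 13 mm farther back than shut.
Start: joints at [68.944, 17.813, 0.802, 86.603, -0.252, 75.585, -1.558], TCP at [0.176, -0.521, 0.203] pointing down, gripper open.
Joint ranges: [-154.91, 154.91], [-16.99, 109.72], [-72.82, 74.43], [7.12, 147.25], [-82.49, 262.49], [11.32, 116.49], [-174.64, 174.64]. Speed limits (degrees/s): [159.86, 159.86, 180, 180, 180, 180, 180].

### API

Orientations are given as [roll, pitch, yaw] about the fixed x, y, z axes, in that order (R = Rz(yaw) Ry(pitch) Rx(roll)).
In Python, from plant import robot, vision gives the robot as it stands.
- The arm moves only by the tool step_arm, never from a script. Its argument "steps" is a list that holds one entry, the list of rows, each a list of 5 numbers: the shift along the tool's x, y, z in cm, then the turn about the tool's z in degrees, then the finger opening in cm, from 0 to 8.54. A call has 1 to 20 rows; each row is the pose to reach, as a shift and turn from the pose commanded when the call began, along the tool's axes at that moment; what a row does not reach only later rows make up. A row lasts 1/12 s, in which the tool goes at most 41.7 mm and 7.16 degrees, less where a joint would pass 70% of its speed; a pose out of reach is approached as far as the arm can. A call with a gripper value outside its range is refused whole. The fingers move at their own pace and stop on an object; the grip force is fixed at half the most. Time passes only in rows, so rows that repeat a pose let the fingers close. It gives the time, the measured TCP pose, the force, the opening and the grip force at its end, in the units of the state.
- robot.sense(): the state, without advancing time (a new reading comes with each control period).
- vision.grab_frame(name): name is "scene" or "top"; returns (picture, depth): 384x512x3 uint8, red, green, blue; 384x512 float32, m along the optical axis (not along the pixel's ray), 0 where there is no reading.
- vision.get_calibration(name): a dict with "camera_matrix" (3x3 intrinsics, pixels), "rvec" (rotation vector, rad) and "tvec" (3), from world to camera coordinates, as OpenCV has them. Camera axes: x right, y down, z forward; pixel columns grow to the right and rows downward; lengths in m; the calibration is good to about 2 mm. A picture is of the moment at which its call begins. get_calibration takes no time and is no camera call.
- robot.finish_job(): hands the job in; it is judged then, once.
The state is a dict: "time": time; "joint_positions": joint angles; "qvel": joint speeds; "joint_torque": joint torques, N m; "eef_pos": TCP position; "ee_rot": TCP orientation; "contact_force": force on the tool from outside, world axes, zero at the start; "moment": the same for the moment, N m; "width": finger opening in m; "gripper_force": force on a finger pad.
Only numpy, scipy, OpenCV 4.12 (cv2) and the standard library are available. Lean on these libraries where they do the work, as an engineer would, in place of code of your own. Each camera call takes 0.05 s, during which the arm holds its last target. There are 200 camera calls.

## Working session

There is one attempt and no reset: what is moved stays moved. The work goes in short steps, Python scripts to look and compute and a tool call to move; the robot and the scene stay as the last step left them, time stands still between calls to the robot, and variables do not carry over. Pictures are saved under pics/ and viewed, at most 10 in all, crops included, and the job is handed in when it is done.

Besides the shell and the picture viewer there is one more tool, called as a command line: name --argument value ..., lists and objects as JSON in quotes. step_arm: Moves the arm, as the interface text tells. Its arguments: {"type":"object","properties":{"steps":{"type":"array"}},"required":["steps"]}

```bash
mkdir -p pics; ls; python3 - <<'E'
from plant import robot, vision
import cv2,numpy as np
print(robot.sense()); print(robot.pinch_z)
for n in ("scene","top"):
    p,d=vision.grab_frame(n); cv2.imwrite(f"pics/{n}0.png",p[:,:,::-1]); np.savez(f"{n}0.npz",p=p,d=d)
    print(vision.get_calibration(n))
E
```

```text
pics
{'time': 0.0, 'joint_positions': array([68.9431381 , 17.86083445,  0.80325608, 86.69149712, -0.25012478,
       75.58452655, -1.56031296]), 'qvel': array([-0.03968772, -0.03006202, -0.01452288, -0.08963361,  0.03389366,
        0.00115234,  0.00356753]), 'joint_torque': array([-5.33646232e-05, -3.79908514e+01,  1.46120139e-01, -2.30590600e+01,
        1.23240851e-02,  1.34126534e-02, -1.03572856e-05]), 'eef_pos': array([ 0.17577141, -0.52032048,  0.20232067]), 'ee_rot': array([-1.79865089e+02,  7.93034878e-03,  1.86691657e+01]), 'contact_force': array([-0.66867868, -0.10647681, -0.05114141]), 'moment': array([ 0.01533826,  0.01482384, -0.01318433]), 'gripper_force': 0.0, 'width': 0.08522728660864573}
0.0187
{'camera_matrix': array([[397.73807049,   0.        , 253.49114898],
       [  0.        , 397.73807049, 194.67689002],
       [  0.        ,   0.        ,   1.        ]]), 'rvec': array([ 2.36482714, -0.47868027,  0.1753426 ]), 'tvec': array([-0.3322498 ,  0.46347591,  0.59595246])}
{'camera_matrix': array([[460.01442004,   0.        , 256.96906672],
       [  0.        , 460.01442004, 194.16470897],
       [  0.        ,   0.        ,   1.        ]]), 'rvec': array([ 2.12575179, -2.17427095,  0.1516568 ]), 'tvec': array([0.35780714, 0.52187719, 1.05685853])}
```

View pics/scene0.png

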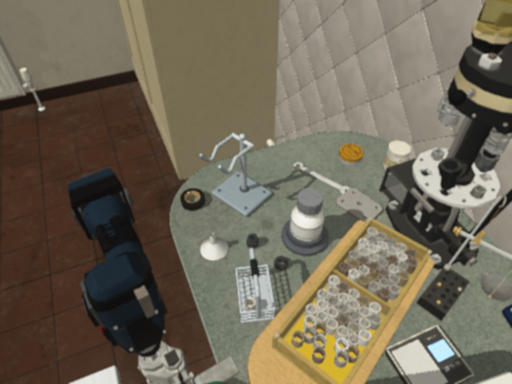

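View pics/top0.png

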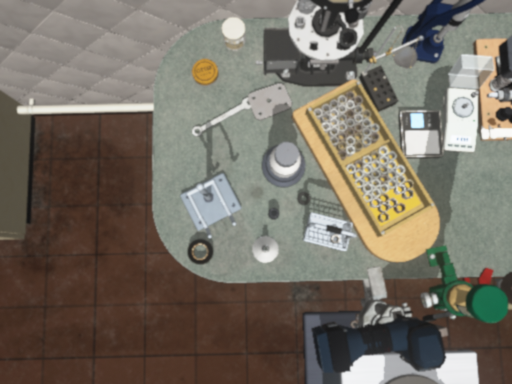

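The scene view shows the stand (foot at 242,195, prongs to the upper left), bottle (308,215), basket with black sleeve (253,245–255,300), funnel (213,247). The top view shows the bottle (285,160), stand foot (211,202), basket (328,228) and funnel (265,249). I'll zoom in and turn these into heights.

```bash
cat > h.py <<'E'
import cv2,numpy as np
from plant import robot, vision
def cal(n):
    c=vision.get_calibration(n); return c["camera_matrix"],cv2.Rodrigues(c["rvec"])[0],np.array(c["tvec"]).ravel()
def cloud(n,d):
    K,R,t=cal(n); v,u=np.indices(d.shape)
    P=np.stack([(u-K[0,2])/K[0,0]*d,(v-K[1,2])/K[1,1]*d,d],-1)
    return (P-t)@R
def plane(n,uv,z):
    K,R,t=cal(n); uv=np.atleast_2d(uv).astype(float)
    r=np.c_[(uv-K[:2,2])/[K[0,0],K[1,1]],np.ones(len(uv))]@R; c=-R.T@t
    return c+r*((z-c[2])/r[:,2])[:,None]
def proj(n,X):
    K,R,t=cal(n); q=(np.atleast_2d(X)@R.T+t)@K.T; return q[:,:2]/q[:,2:]
E
python3 - <<'E'
from h import *
t=np.load("top0.npz"); s=np.load("scene0.npz")
T=cv2.resize(t["p"][120:275,170:370],None,fx=4,fy=3.8,interpolation=3)[:590]
S=cv2.resize(s["p"][120:330,165:365],None,fx=2.8,fy=2.8,interpolation=3)
cv2.imwrite("pics/t1.png",T[:,:,::-1]);cv2.imwrite("pics/s1.png",S[:,:,::-1])
C=cloud("top",t["d"])
print(C[185,245], C[155,286],C[202,211],C[230,330],C[249,265],C[195,205],C[180,208])
C2=cloud("scene",s["d"])
print([C2[r,c].round(3) for r,c in [(197,312),(195,242),(245,252),(265,254),(300,255),(155,205),(135,237)]])
print((t["d"]==0).mean(),(s["d"]==0).mean())
E
```

```text
[5.58349961e-01 3.74775323e-01 6.76544425e-06] [0.60025268 0.28110903 0.13828944] [0.51626729 0.45745965 0.01434871] [0.43603213 0.18971551 0.12058389] [ 0.4008224   0.32936283 -0.00441393] [0.5212611  0.46207047 0.10269629] [0.57182338 0.46514192 0.00616243]
[array([0.607, 0.276, 0.14 ]), array([0.515, 0.444, 0.015]), array([0.48 , 0.294, 0.017]), array([0.439, 0.183, 0.123]), array([0.421, 0.136, 0.085]), array([ 0.622,  1.249, -0.558]), array([0.522, 0.479, 0.178])]
0.004048665364583333 0.0038503011067708335
```

View pics/t1.png

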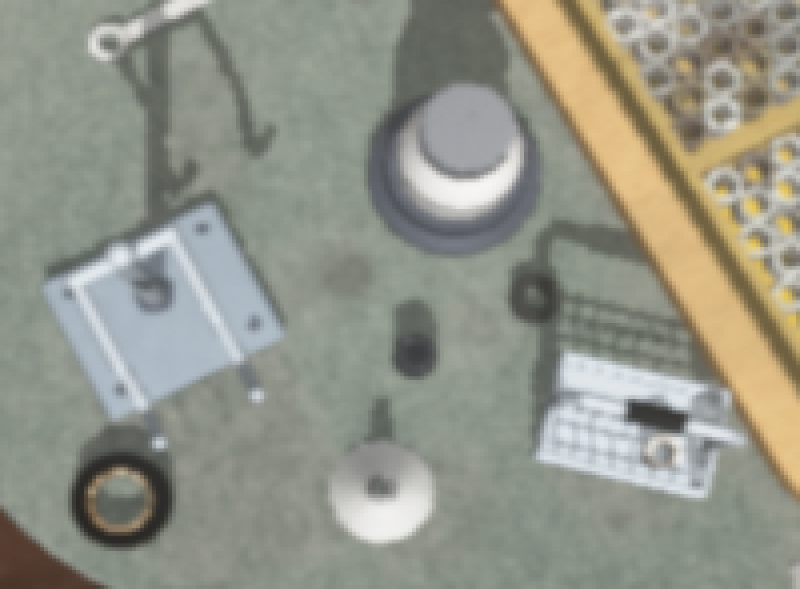

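View pics/s1.png

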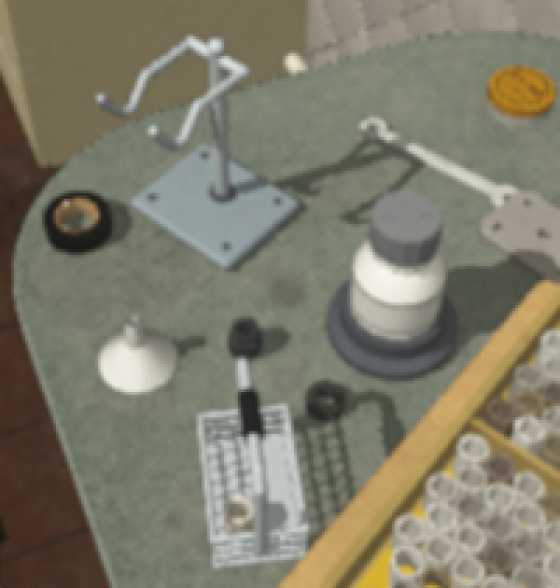

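The crops show the prong tips at top pixels (234.5,224) and (210,236), the post foot at (208,197), and the sleeve at (334,229). In the scene view, the bail is clear with the sleeve at (254,266). Measuring these now.

```bash
cat > m.py <<'E'
from h import *
def bail(C,lo=.105,hi=.135,box=(.38,.52,.08,.28)):
    m=(C[...,2]>lo)&(C[...,2]<hi)&(C[...,0]>box[0])&(C[...,0]<box[1])&(C[...,1]>box[2])&(C[...,1]<box[3]); return m
if __name__=="__main__":
    for n in("top","scene"):
        f=np.load(n+"0.npz"); C=cloud(n,f["d"]); g=f["p"].astype(int).sum(2)
        m=bail(C); P=C[m][:,:2]; dk=m&(g<200)
        vx,vy,x0,y0=cv2.fitLine(P.astype(np.float32),cv2.DIST_HUBER,0,.01,.01).ravel()
        print(n,"bail n",m.sum(),"mid",P.mean(0),"ang",np.degrees(np.arctan2(vy,vx)),P.min(0),P.max(0))
        print(" sleeve n",dk.sum(),C[dk].mean(0), "plane",plane(n,np.argwhere(dk)[:,::-1].mean(0),.120))
        # basket rim
        r=(C[...,2]>.03)&(C[...,2]<.05)&(C[...,0]>.35)&(C[...,0]<.52)&(C[...,1]>.08)&(C[...,1]<.28)
        print(" rim",cv2.minAreaRect((C[r][:,:2]*1000).astype(np.float32)))
        # cap
        k=(C[...,2]>.13)&(C[...,2]<.15)&(np.hypot(C[...,0]-.60,C[...,1]-.277)<.05)
        k2=cv2.morphologyEx(k.astype(np.uint8),cv2.MORPH_OPEN,np.ones((3,3)))
        print(" cap",cv2.minEnclosingCircle((C[k2>0][:,:2]*1000).astype(np.float32)), C[k2>0].mean(0),)
        # stand
        st=(C[...,2]>.135)&(C[...,2]<.21)&(C[...,0]>.38)&(C[...,0]<.62)&(C[...,1]>.36)&(C[...,1]<.56)
        print(" prongs",st.sum(),C[st].min(0),C[st].max(0))
        ft=(abs(C[...,2]-.013)<.006)&(C[...,0]>.42)&(C[...,0]<.62)&(C[...,1]>.36)&(C[...,1]<.56)&(f["p"][...,2].astype(int)>f["p"][...,0]+8)
        print(" foot",ft.sum(),cv2.minAreaRect((C[ft][:,:2]*1000).astype(np.float32)))
    print("tips",plane("top",[[234.5,224.2],[209.75,236.3]],.184),"post",plane("top",[208,196.8],.012),"posttop",plane("top",[200.5,186],.19))
    print("tips in scene",proj("scene",plane("top",[[234.5,224.2],[209.75,236.3]],.184)))
E
python3 m.py
```

```text
top bail n 231 mid [0.43737199 0.18369303] ang 74.36537 [0.4202745  0.13303386] [0.45307685 0.23328278]
 sleeve n 48 [0.43781167 0.18175325 0.12102334] plane [[0.43787149 0.18157961 0.12      ]]
 rim ((455.7972106933594, 159.44955444335938), (158.92674255371094, 127.17872619628906), 89.9665298461914)
 cap ((604.391357421875, 280.7127380371094), 26.60552215576172) [0.60338114 0.28137041 0.13864559]
 prongs 542 [0.42181151 0.39263696 0.13535763] [0.5449113  0.49322483 0.19107174]
 foot 1453 ((518.8797607421875, 460.4635925292969), (100.23571014404297, 118.42982482910156), 26.304073333740234)
scene bail n 290 mid [0.43534469 0.17280513] ang 74.36708 [0.42076277 0.12853479] [0.45404606 0.22986614]
 sleeve n 92 [0.43714733 0.17870931 0.12268708] plane [[0.43775993 0.18018195 0.12      ]]
 rim ((456.36578369140625, 158.95947265625), (127.0847396850586, 157.80215454101562), 0.0414116270840168)
 cap ((603.8797607421875, 277.77471923828125), 27.05843734741211) [0.60234321 0.27490405 0.13979596]
 prongs 521 [0.42226182 0.38977441 0.13567236] [0.5431626  0.49060161 0.19203057]
 foot 1208 ((518.2911376953125, 456.06707763671875), (97.83849334716797, 116.79457092285156), 25.720260620117188)
tips [[0.44852093 0.39351081 0.184     ]
 [0.42512322 0.44403352 0.184     ]] post [[0.52944273 0.46485932 0.012     ]] posttop [[0.52776107 0.46147367 0.19      ]]
tips in scene [[218.53716761 166.16637713]
 [200.21552695 153.99707869]]
```

```bash
python3 - <<'E'
from h import *
C=cloud("top",np.load("top0.npz")["d"]).reshape(-1,3)
print(proj("top",[[0,0,0],[.176,-.521,.2],[.45,-.2,.2]]))
for x in np.arange(.15,.75,.06):
    print(round(x,2),[ (lambda q: round(float(np.percentile(q,99)),2) if len(q) else None)(C[(abs(C[:,0]-x)<.03)&(abs(C[:,1]-y)<.035)][:,2]) for y in np.arange(-.6,.61,.07)])
E
```

```text
[[412.71029505 421.32002359]
 [711.6939098  354.4102196 ]
 [530.254561   216.19324104]]
0.15 [-0.75, -0.75, -0.75, -0.75, -0.75, -0.75, 0.0, 0.0, -0.62, 0.0, 0.0, -0.65, -0.75, -0.75, -0.75, -0.75, -0.75, -0.75]
0.21 [None, None, None, None, -0.75, -0.75, -0.75, -0.75, 0.06, 0.37, 0.38, 0.37, 0.38, -0.75, -0.75, -0.75, -0.75, -0.75]
0.27 [-0.75, -0.75, -0.75, -0.75, -0.75, -0.75, 0.19, 0.29, 0.29, 0.37, 0.38, 0.36, 0.38, -0.75, -0.75, -0.75, -0.75, -0.75]
0.33 [None, None, None, None, None, 0.0, 0.19, 0.29, 0.29, 0.01, 0.01, 0.0, 0.0, 0.01, 0.0, 0.0, 0.0, -0.75]
0.39 [None, None, None, None, None, 0.0, 0.0, 0.08, 0.08, 0.03, 0.03, 0.05, 0.04, 0.05, 1.12, 0.02, 0.02, 0.0]
0.45 [None, None, None, None, None, 0.0, 0.0, 0.03, 0.08, 0.08, 0.08, 0.12, 0.12, 0.03, 0.18, 0.18, 0.02, 0.0]
0.51 [None, None, None, None, None, 0.0, 0.0, 0.03, 0.08, 0.07, 0.08, 0.03, 0.02, 0.03, 0.17, 0.19, 0.18, 0.0]
0.57 [None, None, None, None, 0.0, 0.0, 0.0, 0.0, 0.08, 0.08, 0.08, 0.08, 0.14, 0.14, 0.01, 0.17, 0.01, 0.01]
0.63 [None, None, None, None, 0.01, 0.03, 0.02, 0.02, 0.02, 0.08, 0.07, 0.08, 0.14, 0.14, 0.0, 0.01, 0.0, 0.0]
0.69 [None, None, None, None, 0.02, 0.05, 0.03, 0.03, 0.02, 0.08, 0.07, 0.08, 0.08, 0.01, 0.01, 0.01, 0.01, 0.01]
```

```bash
python3 - <<'E'
from h import *
t=np.load("top0.npz")
cv2.imwrite("pics/t2.png",cv2.resize(t["p"][230:384,290:512],None,fx=3.5,fy=3.5,interpolation=3)[:,:,::-1])
E
```

```text
(no output)
```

View pics/t2.png

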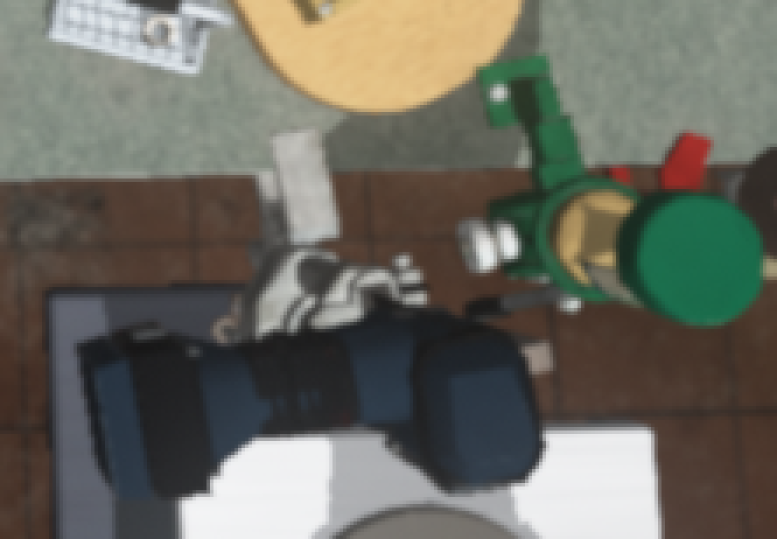

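The crop shows a blue/grey arm-like body over the cart at px (313–445,320–370), and a green lamp or robot at (430–505,245–320). I can't tell if either one is mine, so I'll make a small upward test move and compare frames.

step_arm --steps '[[[0,0,-2,0,8.5],[0,0,-4,0,8.5],[0,0,-6,0,8.5],[0,0,-8,0,8.5],[0,0,-8,0,8.5],[0,0,-8,0,8.5]]]'

```text
time: 0.6
eef_pos: [0.1762, -0.5216, 0.2841]
ee_rot: [179.9, 0.0, 18.7]
contact_force: [-0.7, -0.6, -0.5]
width: 0.0852
gripper_force: 0.0
```

```bash
python3 - <<'E'
from h import *
print(robot.sense()["joint_positions"].round(1))
for n in("top","scene"):
    p,d=vision.grab_frame(n); o=np.load(n+"0.npz")
    m=np.abs(p.astype(int)-o["p"]).sum(2)>60
    r=np.argwhere(m); print(n,len(r), r.min(0) if len(r) else "", r.max(0) if len(r) else "")
    C=cloud(n,d)
    if n=="scene":
        for (v,u) in [(190,95),(215,100),(280,130),(310,130),(365,165),(375,215),(340,145)]: print(v,u,C[v,u].round(3))
    else:
        for (v,u) in [(345,330),(345,420),(310,372),(280,376),(310,430),(290,470),(300,490),(255,440)]: print(v,u,C[v,u].round(3))
E
```

```text
[68.8 16.2  1.  77.5 -0.3 86.2 -1.5]
top 789 [ 65 414] [270 500]
345 330 [0.242 0.238 0.373]
345 420 [0.24 0.1  0.38]
310 372 [0.253 0.083 0.018]
280 376 [0.322 0.069 0.012]
310 430 [ 0.16  -0.334 -0.756]
290 470 [ 0.313 -0.037  0.266]
300 490 [ 0.296 -0.062  0.285]
255 440 [ 0.377 -0.066  0.067]
scene 857 [344 368] [380 511]
190 95 [0.233 0.218 0.377]
215 100 [0.231 0.187 0.362]
280 130 [0.25  0.068 0.379]
310 130 [0.237 0.06  0.333]
365 165 [0.246 0.059 0.152]
375 215 [0.313 0.065 0.011]
340 145 [0.238 0.054 0.262]
```

```bash
python3 - <<'E'
from h import *
C=np.concatenate([cloud(n,np.load(n+"0.npz")["d"]).reshape(-1,3) for n in("scene","top")])
print("y",np.arange(-.66,.41,.06).round(2))
for x in np.arange(.3,.9,.06):
    print(round(x,2),[ (lambda q: round(float(np.percentile(q,99.5)),2) if len(q) else None)(C[(abs(C[:,0]-x)<.03)&(abs(C[:,1]-y)<.03)][:,2]) for y in np.arange(-.66,.41,.06)])
E
```

```text
y [-0.66 -0.6  -0.54 -0.48 -0.42 -0.36 -0.3  -0.24 -0.18 -0.12 -0.06 -0.
  0.06  0.12  0.18  0.24  0.3   0.36]
0.3 [-0.76, -0.75, -0.75, -0.75, None, -0.75, -0.75, 0.0, 0.75, 0.28, 0.29, 0.28, 0.36, 0.36, 0.0, 0.35, 0.0, 0.0]
0.36 [None, None, None, None, None, None, None, 0.01, 0.19, 0.21, 0.08, 0.03, 0.03, 0.01, 0.0, 0.01, 0.02, 1.12]
0.42 [None, None, None, None, None, None, 0.0, 0.0, 0.0, 0.04, 0.04, 0.08, 0.08, 0.12, 0.12, 0.12, 0.05, 0.05]
0.48 [None, None, None, None, None, None, 0.0, 0.0, 0.0, 0.0, 0.08, 0.08, 0.08, 0.08, 0.05, 0.12, 0.03, 0.01]
0.54 [None, None, None, None, None, None, 0.0, 0.0, 0.01, 0.01, 0.08, 0.08, 0.07, 0.08, 0.03, 0.03, 0.08, 0.01]
0.6 [None, None, None, None, None, None, 0.0, 0.0, 0.01, 0.02, 0.03, 0.08, 0.07, 0.08, 0.08, 0.14, 0.14, 0.01]
0.66 [None, None, None, None, None, None, 0.03, 0.03, 0.03, 0.03, 0.02, 0.08, 0.08, 0.07, 0.08, 0.08, 0.1, 0.01]
0.72 [None, None, None, None, None, None, 0.04, 0.1, 0.09, 0.03, 0.02, 0.03, 0.08, 0.07, 0.08, 0.08, 0.01, 0.01]
0.78 [None, None, None, None, None, None, 0.03, 0.16, 0.16, 0.11, 0.01, 0.04, 0.17, 0.26, 0.42, 0.19, 0.01, 0.01]
0.84 [None, None, None, None, None, None, None, 0.16, 0.16, 0.1, 0.08, 0.17, 0.29, 0.43, 0.49, 0.51, 0.11, 0.06]
0.9 [None, None, None, None, None, None, 0.02, 0.02, 0.0, 0.26, 0.24, 0.08, 0.28, 0.3, 0.46, 0.44, 0.18, 0.07]
```

step_arm --steps '[[[2,-0.8,0,-2,8.5],[5,-2,0,-4,8.5],[8.5,-3.3,0,-7,8.5],[12,-4.6,0,-10,8.5],[15.5,-5.9,0,-13,8.5],[19,-7.2,0,-16,8.5],[22.5,-8.6,0,-19,8.5],[26,-10,0,-22,8.5],[29,-12,0,-25,8.5],[31.5,-14.5,0,-28,8.5],[33.5,-17.3,0,-31,8.5],[35.5,-20,0,-34,8.5],[37.5,-22.8,0,-37,8.5],[39.2,-25.6,0,-40,8.5],[41,-28.4,0,-43,8.5],[42.8,-31.2,0,-46,8.5],[44.5,-34,0,-49,8.5],[46,-36.8,0,-52,8.5],[47.3,-39,0,-55.7,8.5],[47.3,-39,0,-55.7,8.5]]]'

```text
time: 2.37
eef_pos: [0.4984, 0.009, 0.2823]
ee_rot: [-179.8, -0.3, 75.3]
contact_force: [-0.2, 0.1, 0.6]
width: 0.0852
gripper_force: 0.0
```

step_arm --steps '[[[2,-1.4,0,0,8.5],[5,-3.5,0.5,0,8.5],[8,-5.5,2,0,8.5],[11,-7.6,4,0,8.5],[13.5,-9.3,6,0,8.5],[15,-10.4,8,0,8.5],[15.8,-10.9,9,0,8.5],[15.8,-10.9,9,0,8.5],[15.8,-10.9,9,0,8.5],[15.8,-10.9,9,0,8.5],[15.8,-10.9,9,0,8.5]]]'

```text
time: 3.28
eef_pos: [0.4381, 0.1801, 0.1941]
ee_rot: [179.9, -0.0, 74.2]
contact_force: [0.0, -1.0, 0.7]
width: 0.0849
gripper_force: 0.0
```

```bash
python3 - <<'E'
from h import *
s=robot.sense();print(s["eef_pos"],s["ee_rot"],s["joint_positions"].round(1))
p,d=vision.grab_frame("scene"); cv2.imwrite("pics/s3.png",cv2.resize(p[120:340,130:360],None,fx=2.6,fy=2.6,interpolation=3)[:,:,::-1])
E
```

```text
[0.43810579 0.18009723 0.19406693] [ 1.79913144e+02 -1.14644996e-02  7.42119679e+01] [  7.6  12.3 -37.7  97.8   7.9  72.5 -47.6]
```

View pics/s3.png

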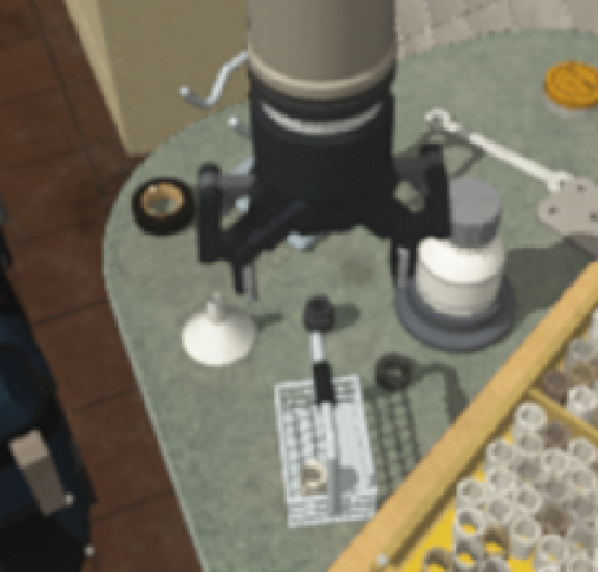

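The gripper is centred over the sleeve at crop (322,383), with the fingers on either side at 245 and 405. Descending and closing.

step_arm --steps '[[[0,0,2,0,8.5],[0,0,4.5,0,8.5],[0,0,7,0,8.5],[0,0,8.5,0,8.5],[0,0,9.4,0,8.5],[0,0,9.7,0,8.5],[0,0,9.7,0,8.5],[0,0,9.7,0,4],[0,0,9.7,0,2],[0,0,9.7,0,0],[0,0,9.7,0,0],[0,0,9.7,0,0],[0,0,9.7,0,0],[0,0,9.7,0,0],[0,0,9.7,0,0]]]'

```text
time: 4.58
eef_pos: [0.4369, 0.1814, 0.0964]
ee_rot: [180.0, 0.0, 74.4]
contact_force: [-0.4, 0.2, 0.4]
width: -0.0
gripper_force: 0.0
```

```bash
python3 - <<'E'
from h import *
s=robot.sense();print(s["eef_pos"],s["width"])
p,d=vision.grab_frame("scene"); cv2.imwrite("pics/s4.png",cv2.resize(p[180:330,190:330],None,fx=4,fy=4,interpolation=3)[:,:,::-1])
C=cloud("scene",d); print([C[r,c].round(3) for r,c in [(300,255),(310,256),(262,254)]])
E
```

```text
[0.43693066 0.181364   0.09641179] -4.444431462154474e-05
[array([0.42 , 0.135, 0.087]), array([0.421, 0.131, 0.053]), array([0.434, 0.171, 0.152])]
```

View pics/s4.png

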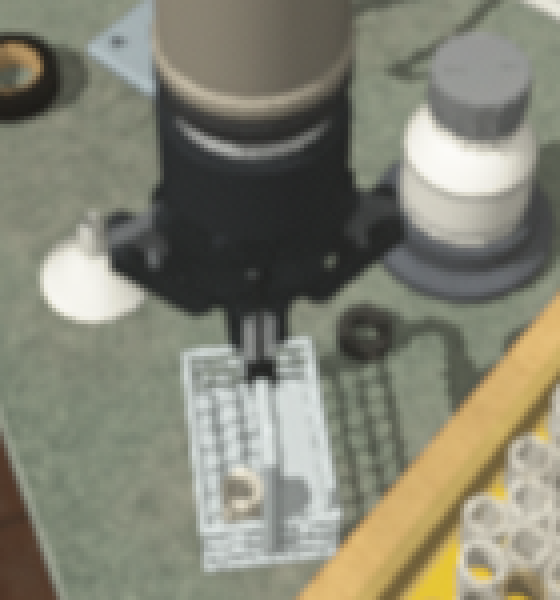

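The fingers appear to be on the sleeve at crop (262,375), yet the width reads 0. A small lift will settle it.

step_arm --steps '[[[0,0,-0.5,0,0],[0,0,-1,0,0],[0,0,-2,0,0],[0,0,-3,0,0],[0,0,-3,0,0],[0,0,-3,0,0]]]'

```text
time: 5.13
eef_pos: [0.4378, 0.1818, 0.1276]
ee_rot: [179.9, -0.1, 74.4]
contact_force: [0.4, 0.4, -0.5]
width: -0.0001
gripper_force: 0.0
```

```bash
python3 - <<'E'
from h import *
s=robot.sense();print(s["eef_pos"],s["width"],s["gripper_force"],s["contact_force"])
p,d=vision.grab_frame("scene"); np.savez("s5.npz",p=p,d=d); cv2.imwrite("pics/s5.png",cv2.resize(p[180:330,190:330],None,fx=4,fy=4,interpolation=3)[:,:,::-1])
print(proj("scene",[s["eef_pos"],[.4375,.181,.115]]))
E
```

```text
[0.4378471  0.18175796 0.12760019] -0.00011779941211130724 0.0 [ 0.3522424   0.4135853  -0.51358005]
[[253.7398307  264.07353509]
 [253.76871848 268.15916552]]
```

View pics/s5.png

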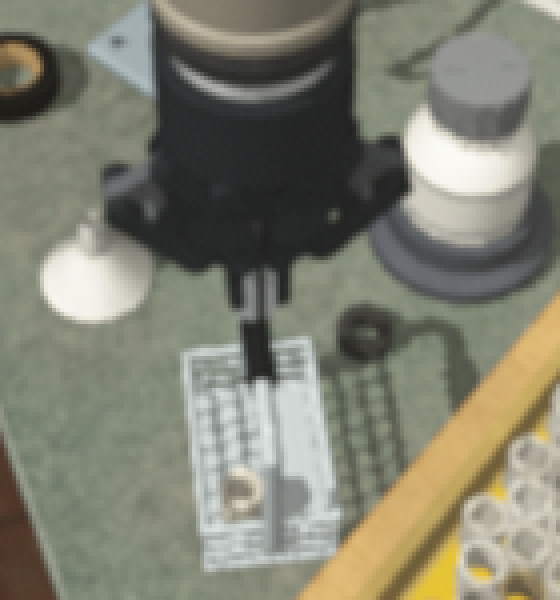

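```bash
python3 - <<'E'
from h import *
f=np.load("s5.npz"); C=cloud("scene",f["d"])
for v in range(248,282,2): print(v,[(f["p"][v,u].sum().item(),C[v,u].round(3).tolist()) for u in (251,255,259)])
o=np.load("scene0.npz"); CO=cloud("scene",o["d"])
for n,c,p in(("old",CO,o["p"]),("new",C,f["p"])):
    m=(c[...,2]>.105)&(c[...,2]<.13)&(c[...,0]>.38)&(c[...,0]<.5)&(c[...,1]>.1)&(c[...,1]<.17); print(n,c[m].mean(0),m.sum())
E
```

```text
248 [(201, [0.429, 0.17, 0.2]), (196, [0.436, 0.171, 0.195]), (183, [0.444, 0.172, 0.188])]
250 [(346, [0.429, 0.172, 0.192]), (193, [0.436, 0.17, 0.189]), (211, [0.444, 0.171, 0.184])]
252 [(344, [0.429, 0.172, 0.185]), (200, [0.436, 0.17, 0.184]), (217, [0.444, 0.172, 0.176])]
254 [(325, [0.429, 0.171, 0.18]), (199, [0.436, 0.17, 0.178]), (222, [0.444, 0.172, 0.17])]
256 [(342, [0.429, 0.172, 0.173]), (204, [0.436, 0.17, 0.172]), (324, [0.444, 0.173, 0.163])]
258 [(420, [0.429, 0.172, 0.166]), (200, [0.436, 0.171, 0.164]), (422, [0.484, 0.265, 0.003])]
260 [(225, [0.438, 0.196, 0.121]), (132, [0.444, 0.191, 0.124]), (411, [0.482, 0.26, 0.003])]
262 [(119, [0.436, 0.191, 0.123]), (108, [0.443, 0.187, 0.123]), (404, [0.48, 0.255, 0.003])]
264 [(146, [0.435, 0.188, 0.12]), (110, [0.441, 0.183, 0.124]), (394, [0.479, 0.251, 0.001])]
266 [(184, [0.433, 0.183, 0.122]), (107, [0.439, 0.179, 0.124]), (538, [0.466, 0.221, 0.045])]
268 [(216, [0.432, 0.18, 0.12]), (113, [0.438, 0.175, 0.124]), (400, [0.475, 0.242, 0.002])]
270 [(277, [0.43, 0.177, 0.119]), (118, [0.437, 0.173, 0.121]), (385, [0.472, 0.237, 0.003])]
272 [(303, [0.429, 0.174, 0.118]), (114, [0.434, 0.167, 0.124]), (404, [0.466, 0.222, 0.021])]
274 [(250, [0.449, 0.225, 0.02]), (334, [0.433, 0.165, 0.122]), (280, [0.469, 0.228, 0.002])]
276 [(505, [0.45, 0.228, 0.007]), (649, [0.432, 0.161, 0.122]), (480, [0.466, 0.221, 0.006])]
278 [(578, [0.449, 0.224, 0.004]), (661, [0.43, 0.158, 0.121]), (606, [0.464, 0.217, 0.006])]
280 [(595, [0.446, 0.219, 0.005]), (659, [0.428, 0.154, 0.122]), (606, [0.462, 0.214, 0.004])]
old [0.42898438 0.14950082 0.1185459 ] 137
new [0.42879146 0.14919824 0.11825125] 134
```

Depth shows the finger ends at z≈0.164 when the reported TCP is 0.128. The real fingertips sit about 36 mm higher than reported, while x and y agree, so the grip closed above the bar. The basket has not moved. I'll reopen and go down by that extra amount.

step_arm --steps '[[[0,0,0,0,8.5],[0,0,0,0,8.5],[0,0,0,0,8.5],[0,0,0,0,8.5],[0,0,0,0,8.5],[0,0,0,0,8.5],[0,0,0,0,8.5],[0,0,0,0,8.5]]]'

```text
time: 5.85
eef_pos: [0.4369, 0.1814, 0.1264]
ee_rot: [-180.0, 0.0, 74.4]
contact_force: [1.0, 0.4, 0.4]
width: 0.0851
gripper_force: 0.0
```

```bash
python3 - <<'E'
from h import *
s=robot.sense();print(s["eef_pos"],s["width"])
e=s["eef_pos"]
for n in("scene","top"):
    p,d=vision.grab_frame(n); C=cloud(n,d)
    # points of the gripper in tool-aligned coords
    a=np.radians(s["ee_rot"][2]); xt=np.array([np.cos(a),np.sin(a)]); yt=np.array([np.sin(a),-np.cos(a)])
    q=C-e; X=q[...,:2]@xt; Y=q[...,:2]@yt; Z=q[...,2]
    for lo,hi in((-.065,-.04),(.04,.065)):
        m=(abs(X)<.02)&(Y>lo)&(Y<hi)&(Z>-.0)&(Z<.12)
        print(n,lo,m.sum(),np.sort(Z[m])[:12].round(3),np.median(X[m]).round(3))
E
```

```text
[0.43689941 0.18135954 0.12636822] 0.08513118680169345
scene -0.065 320 [0.047 0.047 0.047 0.048 0.048 0.049 0.049 0.051 0.052 0.052 0.052 0.053] -0.008
scene 0.04 324 [0.045 0.045 0.046 0.047 0.047 0.047 0.048 0.049 0.049 0.049 0.049 0.049] -0.008
top -0.065 82 [0.052 0.053 0.054 0.055 0.055 0.056 0.064 0.067 0.076 0.076 0.085 0.085] 0.01
top 0.04 24 [0.05  0.055 0.061 0.08  0.084 0.085 0.086 0.087 0.088 0.089 0.091 0.091] 0.012
```

step_arm --steps '[[[0,0,1.5,0,8.5],[0,0,3,0,8.5],[0,0,4.5,0,8.5],[0,0,5.6,0,8.5],[0,0,6.2,0,8.5],[0,0,6.4,0,8.5],[0,0,6.4,0,8.5],[0,0,6.4,0,5],[0,0,6.4,0,2],[0,0,6.4,0,0],[0,0,6.4,0,0],[0,0,6.4,0,0],[0,0,6.4,0,0],[0,0,6.4,0,0],[0,0,6.4,0,0]]]'

```text
time: 7.2
eef_pos: [0.4374, 0.1814, 0.0627]
ee_rot: [180.0, -0.0, 74.4]
contact_force: [1.2, -0.4, 1.8]
width: 0.0124
gripper_force: 58.3
```

Gripped: width 12.4 mm, 58 N. Lifting.

step_arm --steps '[[[0,0,-0.3,0,0],[0,0,-0.8,0,0],[0,0,-1.6,0,0],[0,0,-2.6,0,0],[0,0,-3.8,0,0],[0,0,-5,0,0],[0,0,-6.2,0,0],[0,0,-7.4,0,0],[0,0,-8.6,0,0],[0,0,-9.6,0,0],[0,0,-10.2,0,0],[0,0,-10.5,0,0],[0,0,-10.5,0,0],[0,0,-10.5,0,0],[0,0,-10.5,0,0]]]'

```text
time: 8.45
eef_pos: [0.4364, 0.181, 0.1667]
ee_rot: [-179.9, 0.1, 74.4]
contact_force: [0.3, 0.6, -2.8]
width: 0.0122
gripper_force: 58.4
```

```bash
python3 - <<'E'
from h import *
s=robot.sense();print(s["eef_pos"],s["width"],s["gripper_force"],s["contact_force"],s["joint_positions"].round(0))
for n in ("scene","top"):
    p,d=vision.grab_frame(n); np.savez(n+"6.npz",p=p,d=d); C=cloud(n,d)
    m=(C[...,2]>.19)&(C[...,2]<.235)&(C[...,0]>.38)&(C[...,0]<.5)&(C[...,1]>.12)&(C[...,1]<.165)
    print(n,m.sum(),C[m].min(0),C[m].max(0),np.percentile(C[m][:,2],90) if m.any() else 0)
    m=(C[...,2]>.225)&(C[...,0]>.38)&(C[...,0]<.5)&(C[...,1]>.12)&(C[...,1]<.23)
    
E
```

```text
[0.43637579 0.18104487 0.16668084] 0.01221467177331346 58.420230746269226 [ 0.31785738  0.64926291 -2.76615719] [  7.  14. -38. 100.   9.  69. -49.]
scene 177 [0.4195264  0.12879164 0.19003916] [0.44415789 0.16477873 0.22824928] 0.22529053956862855Traceback (most recent call last):
  File "<stdin>", line 6, in <module>
    return umr_minimum(a, axis, None, out, keepdims, initial, where)
ValueError: zero-size array to reduction operation minimum which has no identity
```

step_arm --steps '[[[0.6,-0.3,0,-1.5,0],[1.8,-0.8,0,-4.5,0],[3.2,-1.5,0,-8,0],[4.8,-2.2,0,-12,0],[6.4,-3,0,-16,0],[8,-3.7,0,-20,0],[9.6,-4.4,0,-24,0],[11.2,-5.2,0,-28,0],[12.8,-5.9,0,-32,0],[14.4,-6.7,0,-36,0],[16,-7.4,0,-39,0],[17.6,-8.1,0,-41.6,0],[18.9,-8.7,0,-41.6,0],[19.8,-9.1,0,-41.6,0],[20.1,-9.3,0,-41.6,0],[20.1,-9.3,0,-41.6,0],[20.1,-9.3,0,-41.6,0],[20.1,-9.3,0,-41.6,0]]]'

```text
time: 10.05
eef_pos: [0.402, 0.3989, 0.1672]
ee_rot: [-180.0, 0.1, 115.9]
contact_force: [-0.1, -0.8, -2.6]
width: 0.012
gripper_force: 58.5
```

```bash
python3 - <<'E'
from h import *
s=robot.sense();print(s["eef_pos"],s["ee_rot"],s["width"],s["gripper_force"],s["contact_force"],s["joint_positions"].round(0))
p,d=vision.grab_frame("top"); 
q,d2=vision.grab_frame("scene")
im=np.hstack([cv2.resize(p[150:270,170:290],(400,400),interpolation=3),cv2.resize(q[120:290,150:320],(400,400),interpolation=3)])
cv2.imwrite("pics/c7.png",im[:,:,::-1])
for n,D in(("top",d),("scene",d2)):
    C=cloud(n,D); x=C-[.460,.428,0]; c,sn=np.cos(np.radians(26)),np.sin(np.radians(26))
    X=x[...,0]*c+x[...,1]*sn; Y=-x[...,0]*sn+x[...,1]*c; Z=C[...,2]
    for nm,m in(("barends",(Z>.2)&(Z<.23)&(abs(X+.065)<.02)&(abs(Y)>.02)&(abs(Y)<.06)),("tips",(Z>.165)&(Z<.20)&(X>-.035)&(X<-.01)&(abs(Y)<.045)),("crossbar",(Z>.15)&(Z<.2)&(X>.05)&(X<.09)&(abs(Y)<.05))):
        for sg in(-1,1):
            k=m&(Y*sg>0)
            if k.any(): print(n,nm,sg,k.sum(),"X",np.percentile(X[k],[5,50,95]).round(3),"Y",np.percentile(Y[k],[5,50,95]).round(3),"Z",np.percentile(Z[k],[5,50,95]).round(3))
E
```

```text
[0.40204289 0.39892788 0.16723171] [-1.79985314e+02  7.37402689e-02  1.15916360e+02] 0.011956978267329022 58.46496641635895 [-0.07315971 -0.81418869 -2.62959335] [-14.  28. -47.  86.  21.  75. -37.]
top crossbar -1 108 X [0.053 0.074 0.081] Y [-0.028 -0.02  -0.001] Z [0.172 0.175 0.186]
top crossbar 1 140 X [0.055 0.074 0.081] Y [0.001 0.021 0.034] Z [0.166 0.177 0.19 ]
scene barends -1 103 X [-0.07  -0.067 -0.063] Y [-0.054 -0.044 -0.023] Z [0.205 0.222 0.226]
scene barends 1 12 X [-0.069 -0.068 -0.065] Y [0.035 0.04  0.046] Z [0.217 0.223 0.224]
scene tips -1 33 X [-0.026 -0.022 -0.013] Y [-0.031 -0.029 -0.026] Z [0.166 0.177 0.185]
scene tips 1 6 X [-0.016 -0.013 -0.012] Y [0.026 0.027 0.03 ] Z [0.166 0.169 0.17 ]
scene crossbar -1 130 X [0.056 0.073 0.079] Y [-0.03  -0.01  -0.001] Z [0.158 0.177 0.188]
scene crossbar 1 97 X [0.055 0.071 0.079] Y [0.    0.018 0.031] Z [0.162 0.177 0.191]
```

View pics/c7.png

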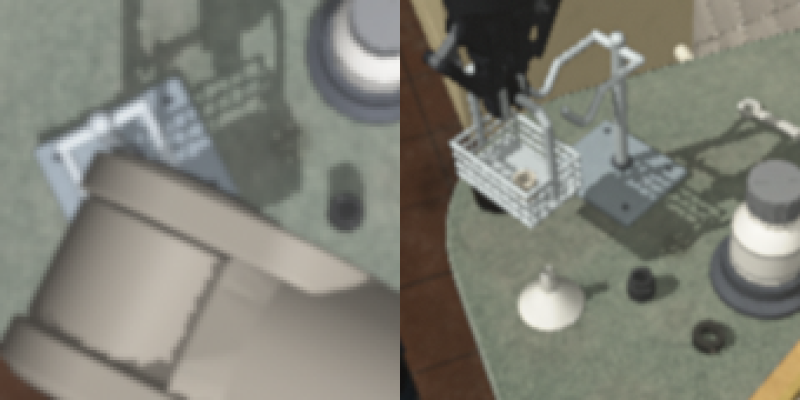

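The basket is held over the tape roll with the bushing inside (right panel 523,180), the bar is above the tips and parallel to the stand's y. Now I'll slide in along +x of the stand and lower.

step_arm --steps '[[[0,0.5,0,0,0],[0,1.3,0,0,0],[0,2.3,0,0,0],[0,3.3,0,0,0],[0,4.3,0,0,0],[0,5.3,0,0,0],[0,6.1,0,0,0],[0,6.6,0,0,0],[0,6.6,0,0,0],[0,6.6,0.5,0,0],[0,6.6,1.3,0,0],[0,6.6,2.2,0,0],[0,6.6,3.1,0,0],[0,6.6,4,0,0],[0,6.6,4.7,0,0],[0,6.6,5.2,0,0],[0,6.6,5.5,0,0],[0,6.6,5.5,0,0]]]'

```text
time: 11.65
eef_pos: [0.4605, 0.4284, 0.1114]
ee_rot: [-179.9, 0.0, 116.0]
contact_force: [-0.4, -0.3, -1.8]
width: 0.0123
gripper_force: 58.8
```

step_arm --steps '[[[0,0,0.2,0,0],[0,0,0.4,0,0],[0,0,0.5,0,0],[0,0,0.5,0,0]]]'

```text
time: 11.98
eef_pos: [0.4609, 0.4289, 0.1074]
ee_rot: [180.0, 0.0, 116.0]
contact_force: [1.7, 0.7, -2.5]
width: 0.012
gripper_force: 58.8
```

```bash
python3 - <<'E'
from h import *
s=robot.sense();print(s["eef_pos"],s["contact_force"])
q,d=vision.grab_frame("scene"); cv2.imwrite("pics/c8.png",cv2.resize(q[110:230,170:290],(600,600),interpolation=3)[:,:,::-1])
C=cloud("scene",d); x=C-[.460,.428,0]; c,sn=np.cos(np.radians(26)),np.sin(np.radians(26))
X=x[...,0]*c+x[...,1]*sn; Y=-x[...,0]*sn+x[...,1]*c; Z=C[...,2]
m=(Z>.15)&(Z<.18)&(abs(X)<.02)&(Y<-.033)&(Y>-.06); print(m.sum(),np.percentile(X[m],[5,50,95]),np.percentile(Z[m],[5,50,95]))
E
```

```text
[0.46086488 0.42887754 0.10737133] [ 1.69519909  0.6645421  -2.52874154]
47 [-0.00377333 -0.00108699  0.00358487] [0.15267744 0.16056568 0.16591522]
```

View pics/c8.png

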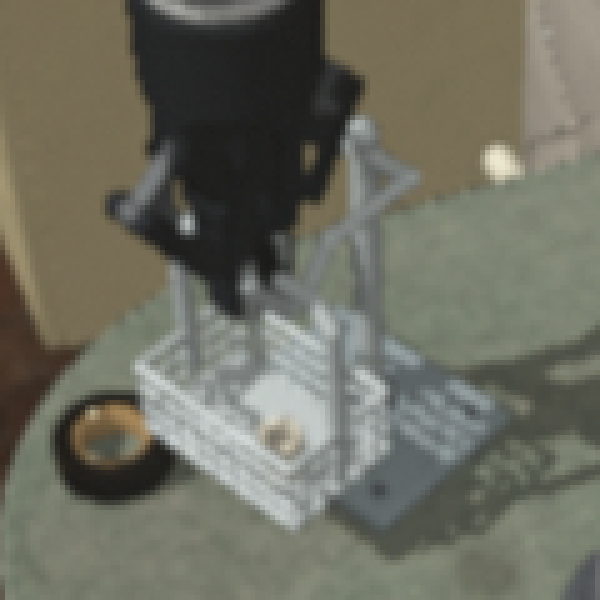

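The bar lies in the notch region and the bushing is inside (280,435). Lowering until the load transfers.

step_arm --steps '[[[0,0,0.1,0,0],[0,0,0.2,0,0],[0,0,0.3,0,0],[0,0,0.3,0,0]]]'

```text
time: 12.37
eef_pos: [0.4611, 0.4292, 0.1058]
ee_rot: [179.9, -0.0, 116.0]
contact_force: [-1.2, -1.6, 4.4]
width: 0.012
gripper_force: 59.5
```

step_arm --steps '[[[0,0,0,0,1.8],[0,0,0,0,2.4],[0,0,0,0,3.2],[0,0,0,0,4.4],[0,0,0,0,4.4],[0,0,0,0,4.4],[0,0,-0.5,0,4.4],[0,0,-1.2,0,4.4],[0,0,-2.2,0,4.4],[0,0,-3.4,0,4.4],[0,0,-5,0,4.4],[0,0,-7,0,4.4],[0,0,-9,0,4.4],[0,0,-11,0,4.4],[0,0,-12.5,0,4.4],[0,0,-13.5,0,4.4],[0,0,-14,0,4.4],[0,0,-14,0,4.4]]]'

```text
time: 13.87
eef_pos: [0.4611, 0.4296, 0.2462]
ee_rot: [179.8, -0.1, 116.0]
contact_force: [-0.2, 0.3, 0.3]
width: 0.0441
gripper_force: 0.0
```

```bash
cat > bk.py <<'E'
from h import *
s=robot.sense();print(s["eef_pos"],s["ee_rot"],s["contact_force"],s["joint_positions"].round(0))
for n in("scene","top"):
    q,d=vision.grab_frame(n); np.savez(n+"9.npz",p=q,d=d); C=cloud(n,d); x=C-[.460,.428,0]; c,sn=np.cos(np.radians(26)),np.sin(np.radians(26))
    X=x[...,0]*c+x[...,1]*sn; Y=-x[...,0]*sn+x[...,1]*c; Z=C[...,2]
    for nm,m in (("bar-",(Z>.14)&(Z<.18)&(abs(X)<.02)&(Y<-.033)&(Y>-.06)),("bar+",(Z>.14)&(Z<.18)&(abs(X)<.02)&(Y>.033)&(Y<.06)),("sleeve",(Z>.14)&(Z<.18)&(abs(X)<.02)&(abs(Y)<.015)),("basket",(Z>.03)&(Z<.1)&(abs(X)<.06)&(abs(Y)<.08))):
        if m.any(): print(n,nm,m.sum(),np.percentile(X[m],[3,50,97]).round(3),np.percentile(Y[m],[3,50,97]).round(3),np.percentile(Z[m],[3,50,97]).round(3))
    k=(Z>.13)&(Z<.15)&(np.hypot(C[...,0]-.604,C[...,1]-.279)<.05)
    if k.any(): print(n,"cap",cv2.minEnclosingCircle((C[k][:,:2]*1000).astype(np.float32)))
E
python3 bk.py
```

```text
[0.46108852 0.42961863 0.24615374] [ 1.79849398e+02 -6.39413130e-02  1.15972408e+02] [-0.1737222   0.26716374  0.25675478] [-19.  33. -45.  67.  23.  89. -34.]
scene bar- 59 [-0.003 -0.     0.004] [-0.053 -0.047 -0.034] [0.143 0.157 0.165]
scene bar+ 17 [-0.003 -0.001  0.002] [0.033 0.038 0.047] [0.148 0.162 0.166]
scene sleeve 71 [-0.006 -0.002  0.006] [-0.013  0.001  0.014] [0.158 0.165 0.168]
scene basket 1257 [-0.03   0.001  0.036] [-0.05   0.001  0.048] [0.046 0.061 0.09 ]
scene cap ((603.8121337890625, 278.4051818847656), 27.50542449951172)
top basket 12 [-0.03  -0.026 -0.02 ] [0.046 0.05  0.053] [0.083 0.085 0.089]
top cap ((604.01416015625, 280.900390625), 26.62898826599121)
```

The basket hangs freely and is centred in the notches. Moving above the cap with the gripper open.

step_arm --steps '[[[-0.6,0.2,0,0,4.4],[-1.8,0.6,0,0,4.4],[-3.6,1.1,0,0,4.4],[-5.6,1.8,0,0,6],[-7.6,2.4,0,0,8.5],[-9.6,3.1,0,0,8.5],[-11.6,3.7,0,0,8.5],[-13.6,4.3,0,0,8.5],[-15.6,5,0,0,8.5],[-17.4,5.5,1,0,8.5],[-18.8,6,3,0,8.5],[-19.5,6.2,5,0,8.5],[-19.8,6.3,7,0,8.5],[-19.8,6.3,9,0,8.5],[-19.8,6.3,10.5,0,8.5],[-19.8,6.3,11,0,8.5],[-19.8,6.3,11,0,8.5],[-19.8,6.3,11,0,8.5]]]'

```text
time: 15.47
eef_pos: [0.6047, 0.2777, 0.1345]
ee_rot: [180.0, 0.0, 115.9]
contact_force: [-0.1, -0.0, 0.3]
width: 0.0851
gripper_force: 0.0
```

```bash
cat > gp.py <<'E'
from h import *
s=robot.sense(); e=s["eef_pos"]; print(e,s["ee_rot"],s["width"],s["gripper_force"],s["contact_force"],s["joint_positions"].round(0))
a=np.radians(s["ee_rot"][2]); xt=np.array([np.cos(a),np.sin(a)]); yt=np.array([np.sin(a),-np.cos(a)])
for n in("scene","top"):
    p,d=vision.grab_frame(n); C=cloud(n,d); q=C-e; X=q[...,:2]@xt; Y=q[...,:2]@yt; Z=q[...,2]
    w=s["width"]/2
    for sg in(-1,1):
        m=(abs(X)<.02)&(Y*sg>w-.003)&(Y*sg<w+.02)&(Z>.02)&(Z<.09)
        if m.sum()>5: print(n,sg,m.sum(),"z",np.sort(Z[m])[:5].round(3),"Y",np.percentile(Y[m],[5,95]).round(3),"X",np.percentile(X[m],[5,95]).round(3))
    g=p.astype(int); k=(C[...,2]>.10)&(np.hypot(C[...,0]-.604,C[...,1]-.279)<.04)&(g.sum(2)>280)&(g.sum(2)<450)&(C[...,2]<.16)
    print(n,"cap",k.sum(),[np.percentile(C[k][:,i],[3,50,97]).round(3) for i in range(3)] if k.any() else "")
E
python3 gp.py
```

```text
[0.60473437 0.27773309 0.13451705] [1.79999648e+02 1.42370992e-02 1.15921966e+02] 0.0851064288158356 0.0 [-0.08994176 -0.03503176  0.30931058] [ -3.  40. -42.  71.  26.  78. -17.]
scene -1 125 z [0.044 0.045 0.046 0.047 0.048] Y [-0.057 -0.044] X [-0.013  0.004]
scene 1 172 z [0.041 0.042 0.042 0.043 0.045] Y [0.041 0.049] X [-0.012  0.008]
scene cap 281 [array([0.579, 0.604, 0.627]), array([0.256, 0.275, 0.298]), array([0.105, 0.14 , 0.143])]
top -1 23 z [0.045 0.047 0.051 0.052 0.054] Y [-0.055 -0.042] X [0.002 0.014]
top cap 76 [array([0.578, 0.588, 0.616]), array([0.269, 0.297, 0.307]), array([0.125, 0.136, 0.142])]
```

step_arm --steps '[[[0.1,0,1.2,0,8.5],[0.2,0,2.8,0,8.5],[0.2,0,4.4,0,8.5],[0.2,0,5.6,0,8.5],[0.2,0,6.2,0,8.5],[0.2,0,6.3,0,8.5],[0.2,0,6.3,0,8.5],[0.2,0,6.3,0,6.5],[0.2,0,6.3,0,5.5],[0.2,0,6.3,0,4.5],[0.2,0,6.3,0,3.5],[0.2,0,6.3,0,2.5],[0.2,0,6.3,0,2.5],[0.2,0,6.3,0,2.5]]]'

```text
time: 16.73
eef_pos: [0.6039, 0.2807, 0.0723]
ee_rot: [179.9, -0.0, 116.0]
contact_force: [-0.3, -0.2, 3.5]
width: 0.0512
gripper_force: 62.3
```

```bash
python3 gp.py
```

```text
[0.60390988 0.28074236 0.07234561] [ 1.79889491e+02 -8.59961079e-03  1.15968062e+02] 0.05117322711129814 62.27658604562748 [-0.33670756 -0.16405428  3.53320041] [ -3.  43. -41.  76.  28.  72. -19.]
scene -1 165 z [0.02  0.02  0.02  0.021 0.021] Y [-0.04  -0.023] X [-0.014  0.003]
scene 1 65 z [0.055 0.061 0.063 0.064 0.065] Y [0.024 0.035] X [-0.013  0.001]
scene cap 34 [array([0.566, 0.595, 0.622]), array([0.255, 0.257, 0.271]), array([0.101, 0.105, 0.14 ])]
top -1 50 z [0.033 0.037 0.04  0.041 0.044] Y [-0.043 -0.027] X [0.001 0.013]
top cap 50 [array([0.566, 0.583, 0.601]), array([0.275, 0.295, 0.306]), array([0.124, 0.137, 0.15 ])]
```

step_arm --steps '[[[0,0,0.1,0,2.5],[0,0,0.2,0,2.5],[0,0,0.3,0,2.5],[0,0,0.4,0,2.5],[0,0,0.4,0,2.5],[0,0,0.4,0,2.5]]]'

```text
time: 17.33
eef_pos: [0.6039, 0.2808, 0.0687]
ee_rot: [179.9, -0.0, 116.0]
contact_force: [-0.5, -0.9, 8.3]
width: 0.051
gripper_force: 62.7
```

step_arm --steps '[[[0,0,0.05,0,2.5],[0,0,0.1,0,2.5],[0,0,0.1,0,2.5],[0,0,0.1,0,2.5]]]'

```text
time: 17.67
eef_pos: [0.6039, 0.2808, 0.068]
ee_rot: [179.9, 0.0, 116.0]
contact_force: [-2.0, -0.8, 9.6]
width: 0.0509
gripper_force: 62.8
```

step_arm --steps '[[[0,0,0.05,-2,2.5],[0,0,0.05,-5,2.5],[0,0,0.05,-9,2.5],[0,0,0.05,-13,2.5],[0,0,0.05,-17,2.5],[0,0,0.05,-21,2.5],[0,0,0.05,-25,2.5],[0,0,0.05,-29,2.5],[0,0,0.05,-33,2.5],[0,0,0.05,-37,2.5],[0,0,0.05,-41,2.5],[0,0,0.05,-45,2.5],[0,0,0.05,-49,2.5],[0,0,0.05,-53,2.5],[0,0,0.05,-57,2.5],[0,0,0.05,-61,2.5],[0,0,0.05,-64,2.5],[0,0,0.05,-66,2.5],[0,0,0.05,-66,2.5],[0,0,0.05,-66,2.5]]]'

```text
time: 19.33
eef_pos: [0.6042, 0.2814, 0.0677]
ee_rot: [179.9, 0.1, -178.0]
contact_force: [-0.2, -0.4, 9.0]
width: 0.0514
gripper_force: 63.0
```

```bash
python3 -c "
from h import *
s=robot.sense();print(s['eef_pos'],s['ee_rot'],s['contact_force'],s['moment'],s['width'],s['joint_positions'].round(0))"
```

```text
[0.6041896  0.2813661  0.06772368] [ 1.79874678e+02  1.46996938e-01 -1.78023748e+02] [-0.23049416 -0.43658926  9.0375102 ] [-0.03637999  0.10694793  0.0766724 ] 0.05143820864521256 [  3.  48. -54.  76.  39.  75.  41.]
```

step_arm --steps '[[[0,0,-0.2,0,2.5],[0,0,-0.4,0,2.5],[0,0,-0.6,0,2.5],[0,0,-0.9,0,2.5],[0,0,-1.2,0,2.5],[0,0,-1.2,0,2.5]]]'

```text
time: 19.83
eef_pos: [0.6028, 0.2796, 0.0772]
ee_rot: [-179.9, -0.1, -178.0]
contact_force: [-0.1, 0.2, -0.4]
width: 0.051
gripper_force: 62.3
```

No pull-back force, so the cap is free. Lifting it clear.

step_arm --steps '[[[0,0,-0.4,0,2.5],[0,0,-1,0,2.5],[0,0,-1.8,0,2.5],[0,0,-2.6,0,2.5],[0,0,-3.4,0,2.5],[0,0,-4.2,0,2.5],[0,0,-4.8,0,2.5],[0,0,-5,0,2.5],[0,0,-5,0,2.5],[0,0,-5,0,2.5],[0,0,-5,0,2.5]]]'

```text
time: 20.75
eef_pos: [0.6031, 0.2799, 0.1273]
ee_rot: [-180.0, -0.0, -178.0]
contact_force: [0.0, 0.0, -0.3]
width: 0.0513
gripper_force: 62.3
```

```bash
python3 bk.py; python3 - <<'E'
from h import *
for n in("scene","top"):
    f=np.load(n+"9.npz"); C=cloud(n,f["d"]); g=f["p"].astype(int); 
    b=(np.hypot(C[...,0]-.604,C[...,1]-.280)<.028)
    for lo in np.arange(.09,.24,.01):
        k=b&(C[...,2]>lo)&(C[...,2]<=lo+.01)
        if k.sum(): print(n,lo.round(2),k.sum(),np.median(g[k],axis=0))
E
```

```text
[0.60305811 0.27993836 0.12731864] [-1.79957297e+02 -4.78675732e-02 -1.78024658e+02] [ 0.02290429  0.01600123 -0.26095281] [  3.  45. -56.  71.  36.  81.  42.]
top bar- 36 [-0.002  0.001  0.005] [-0.05  -0.042 -0.034] [0.147 0.159 0.165]
top bar+ 56 [-0.014  0.001  0.016] [0.033 0.039 0.052] [0.15  0.161 0.171]
top sleeve 97 [-0.005  0.     0.008] [-0.014 -0.     0.014] [0.158 0.164 0.167]
top basket 990 [-0.029 -0.002  0.036] [-0.046  0.004  0.05 ] [0.043 0.048 0.089]
top 0.09 68 [240.5 239.5 237.5]
top 0.1 68 [241. 241. 239.]
top 0.11 27 [235. 235. 234.]
top 0.16 14 [193.  192.5 190. ]
top 0.17 27 [155. 155. 155.]
top 0.18 24 [121.5 123.  126. ]
top 0.19 82 [150. 152. 156.]
top 0.23 1 [80. 82. 85.]
```

The bottle neck is exposed (white up to z≈0.12). The grey cap is held level at z≈0.165–0.20, and the basket is still hanging in the notches. Handing in.

```bash
python3 -c "
from plant import robot
print(robot.finish_job())"
```

```text
the job is handed in; nothing more can be done
None
```

The basket hangs freely by its bail on the twin hook, and the cap is off and held level about 5 cm above the bottle mouth. The job was handed in at about 21 s; the bushing was last seen in the basket just before release.

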